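# Shorten the expandable jar rack by one hole and lock it

### The job

Make the expandable jar rack one hole shorter: press the red sprung button down, slide the tube out of its hole, and push it in until the button springs up by itself in the very next hole. Then take the orange spring clip from its white tray and press it straight down onto the thin neck of the tube, which now shows in the gap of the rail, until it snaps fully home, and let go. Leave the jars, the mug and the jam jar standing.

Things in the scene. Friction and masses are not known exactly. Their poses are not given: they have to be found in the camera images.
- rack: Fixed wooden rack. Origin on the worktop under the mouth of the 30 mm square rail. x: along the rail to the movable end gate (robot's right); y: to the back, where jars stand at y = 60; z up. Rail x -160 to 0, axis z 38, top z 53 mm, slotted along its top; the slot widens to holes at x -30, -75, -120. A gap (x 0 to 24), then a black guide block (x 24 to 36, top z 53).
- gap (a point): Centre of the 24 mm gap between the rail's mouth and the black guide block, on the rail axis (38 mm above the worktop); axes as the rack's. The clip belongs here.
- next_hole (a point): Centre of the next (middle) hole, in the rail's top face, 53 mm above the worktop; the button must come up here. Axes as the rack's.
- tube (a joint): How far the steel tube (diameter 22 mm) is slid into the rail, m: about 0 as found (button in the first hole), 0.045 in the next hole, 0.090 in the last. It slides along the rack's -x with about 1.5 N of friction (plus 12 N per m/s) and stays where it is left. With the button up it has 2 mm of play either way.
- push_pad (a point): Centre of the outer face of the round black rubber pad (diameter 26 mm) on the wooden end gate, at the outer end of the tube, 38 mm above the worktop; axes as the rack's. Pushed along -x it slides the tube in. The gate's top is 66 mm above the worktop.
- neck (a point): Centre of the dark thin neck (diameter 16 mm, 22 mm long) turned in the tube, on its axis; moves with the tube; axes as the rack's. It comes to the middle of the gap when the tube is in the next hole.
- button (a joint): How far the red button is pressed, m: 0 up (locks the tube), 0.0055 fully down. Spring 3 N at the top, 6.5 N fully down. Pressed over 3 mm it slides along the slot with the tube (a fingertip pressing on it can drag both). Off a hole the rail holds it down at 3 mm; at a hole it springs up by itself unless held down.
- button_top (a point): Centre of the top of the red ribbed button cap (24 mm along the rail, 20 mm across, 5 mm thick), 64 mm above the worktop when up; the button is part of the tube and slides with it. Axes as the rack's.
- tray: White fixed parking tray, 60x68x12 mm, origin at the centre of its underside. The clip stands in its shallow pocket (floor 4 mm above the worktop).
- clip_grip (a point): Grip point of the loose orange spring clip (about 46 g), inside its upright tab (14 mm along its x, 22 mm along its y), 17 mm below the tab's top and 56 mm above the clip's lower end. Axes: x along the bore (to lie along the tube), z up.
- clip_bore (a point): Centre of the clip's bore, 42 mm below clip_grip, 14 mm above the clip's lower end; the neck's centre lies here when the clip is home. The clip is 14 mm thick along x; two sprung jaws (26 mm over both) below the tab open downward with a 9 mm mouth that spreads over the neck at about 7 N and closes below it. It cannot go over the full tube.
- jar_blue: White tub with blue lid, diameter 63, 83 mm high, in the rack. Origin at the centre of its underside, z up (so for all five).
- jar_grey: White pill bottle with grey lid, diameter 45, 78 mm high, in the rack.
- jar_olive: Olive-green pot, diameter 53, 53 mm high, in the rack.
- mug: White mug, 83 mm wide, 115 mm with its handle, 86 mm high, on the worktop far to the right.
- jam_jar: Jam jar with green lid, diameter 62, 86 mm high, on the worktop to the right of the tray.
There are look-alikes about, which are no part of the job. Leave any pink or yellow look-alike of the jar_olive alone.

How it is judged:
By the outcome, as a careful person would: the job done as asked, in the order asked, and still so for the second after the job is handed in, with the robot touching nothing.
It also fails if it takes over 61 s, if anything falls off the work surface, if the arm or the gripper's body presses on something with over 40 N, if the wrist force passes 120 N, or if a joint passes its speed limit or range.

### The arm

A 6-joint arm with a two-finger parallel gripper is mounted at the origin on a cart in front of the work surface, level with it; the furniture and walls round the work are solid. World frame = base frame: x ahead of the robot, y to its left, z up, the work surface at z = 0. Lengths are in m, angles in rad, forces in N, time in s.
With the tool pointing down it reaches from about 0.35 to 0.875 m from the base axis. Payload 4.2 kg.
Tool frame: the origin (TCP) lies at the very end of the fingers, on their centre line; the grasp point (between the pads) lies 19 mm behind it (robot.grasp_offset is the distance from the TCP to the grasp point, in m); z points along the fingers, y is the line along which they close (so a half turn about z gives the same grasp; the last joint's range is limited). The gripper opens to 87 mm and grips with 3 to 60 N. Pads are 19 mm wide; open, the fingers measure 117 mm over their backs; the gripper's body (75 mm by 190 mm) begins 51 mm behind the grasp point.
Start: joints at [-1.008, 0.385, 0.008, 0, -1.194, -0.259], TCP at [0.187, -0.596, 0.223] pointing down, gripper open.
Joint ranges: [-3.14, 3.14], [-1.21, 2.06], [-1.07, 1.41], [-3.16, 2.05], [-2.99, -0.16], [-3.1, 3.1]. Speed limits (rad/s): [2.79, 2.79, 3.14, 3.14, 3.14, 3.14].

### API

Orientations are given as a unit quaternion [x, y, z, w].
In Python, from cell import robot gives the robot as it stands.
- The arm moves only by the shell command python3 -m pendant 'ROWS' [FORCE]. ROWS is JSON, a list that holds one entry, the list of rows, each a list of 5 numbers: the shift along the tool's x, y, z in units of 0.04 m (1.0 is 0.04 m), then the turn about the tool's z in units of 4 degrees (1.0 is 4 degrees), then the closure, from -1 (fully open) to 1 (shut), so that 0 is half open. In form: [[[dx, dy, dz, turn, jaw], ...]]. A call has 1 to 5 rows; each row shifts and turns the commanded pose from where the row before left it, along the tool's axes as they then stand; what a row does not reach is not made up. A row lasts 1/12 s, in which the tool goes at most 41.7 mm and 7.16 degrees, less where a joint would pass 70% of its speed; a pose out of reach is approached as far as the arm can. A call with a number of a shift or a turn outside -1 to 1 is refused whole. A call with a gripper value outside its range is refused whole. The fingers move at their own pace and stop on an object; FORCE is the grip in N (left out, the last holds). Time passes only in rows, so rows that do not move let the fingers close. It gives the time, the measured TCP pose, the force, the opening and the grip force at its end, in the units of the state.
- robot.sense(): the state, without advancing time (a new reading comes with each control period).
- robot.capture(name): name is "scene" or "top" or "wrist"; returns (picture, depth): 480x640x3 uint8, blue, green, red; 480x640 float32, m along the optical axis (not along the pixel's ray), 0 where there is no reading.
- robot.calibration(name): a dict with "camera_matrix" (3x3 intrinsics, pixels), "rvec" (rotation vector, rad) and "tvec" (3), from world to camera coordinates, as OpenCV has them; the wrist camera has in their place "mount" (4x4, takes a point from camera to tool coordinates, whose origin is the TCP and whose axes are the flange's). Camera axes: x right, y down, z forward; pixel columns grow to the right and rows downward; lengths in m; the calibration is good to about 2 mm. A picture is of the moment at which its call begins: read the wrist's pose just before it. calibration takes no time and is no camera call.
- robot.finish_job(): hands the job in; it is judged then, once.
The state is a dict: "time_s": time; "qpos": joint angles; "qvel": joint speeds; "effort": joint torques, N m; "eef_pos": TCP position; "orientation": TCP orientation; "ft_force": force on the tool from outside, world axes, zero at the start; "moment": the same for the moment, N m; "width": finger opening in m; "grip_force": force on a finger pad.
Only numpy, scipy, OpenCV 4.12 (cv2) and the standard library are available. Lean on these libraries where they do the work, as an engineer would, in place of code of your own. Each camera call takes 0.05 s, during which the arm holds its last target. There are 200 camera calls.

## Working session

There is one attempt and no reset: what is moved stays moved. The work goes in short steps, Python scripts to look and compute and a shell command to move; the robot and the scene stay as the last step left them, time stands still between calls to the robot, and variables do not carry over. Pictures are saved under pics/ and viewed, at most 10 in all, crops included, and the job is handed in when it is done.

```bash
mkdir -p pics; ls
cat > h.py <<'E'
from cell import robot
import cv2, numpy as np
from scipy.spatial.transform import Rotation as R
def cam(name):
    s=robot.sense(); img,d=robot.capture(name); c=robot.calibration(name)
    K=np.array(c["camera_matrix"],float)
    if "mount" in c:
        T=np.eye(4);T[:3,:3]=R.from_quat(s["orientation"]).as_matrix();T[:3,3]=s["eef_pos"]
        M=T@np.array(c["mount"])
    else:
        W=np.eye(4);W[:3,:3]=cv2.Rodrigues(np.array(c["rvec"],float))[0];W[:3,3]=np.ravel(c["tvec"]);M=np.linalg.inv(W)
    return img,d,K,M
def ray(K,M,u,v):
    return M[:3,3],M[:3,:3]@np.array([(u-K[0,2])/K[0,0],(v-K[1,2])/K[1,1],1])
def plane(K,M,u,v,z):
    o,r=ray(K,M,u,v);return o+r*(z-o[2])/r[2]
def deep(K,M,d,u,v):
    o,r=ray(K,M,u,v);return o+r*d[int(v),int(u)]
def proj(K,M,p):
    q=np.linalg.inv(M)@np.append(p,1);q=K@q[:3];return q[:2]/q[2]
E
python3 - <<'E'
from h import *
s=robot.sense();print(s)
for n in("scene","top"):
    img,d,K,M=cam(n);cv2.imwrite(f"pics/{n}0.png",img);np.savez(f"pics/{n}0.npz",img=img,d=d,K=K,M=M);print(n,K,M)
print(robot.calibration("wrist")["mount"])
E
```

```text
pics
{'time_s': 0.0, 'qpos': array([-1.00838172e+00,  3.85519715e-01,  6.63837384e-03, -4.91082595e-04,
       -1.19397666e+00, -2.58585798e-01]), 'qvel': array([-2.27277588e-03, -3.39369045e-05,  1.12115381e-03, -8.21283627e-04,
       -3.32591236e-04, -9.36528499e-04]), 'effort': array([-3.89433126e-04, -3.90661991e+01,  1.87404835e+01,  4.21977818e+00,
        1.10276396e-02, -2.14774468e-04]), 'eef_pos': array([ 0.186817  , -0.59580549,  0.22148791]), 'orientation': array([-1.51241140e-01,  9.88496334e-01,  1.03626979e-03, -2.02112631e-04]), 'ft_force': array([ 0.35629537, -0.41920652, -0.61411764]), 'moment': array([0.01117306, 0.02662823, 0.01660826]), 'grip_force': 0.0, 'width': 0.08647520748602816}
scene [[584.66611803   0.         316.67095494]
 [  0.         584.66611803 234.16180607]
 [  0.           0.           1.        ]] [[ 0.99440665  0.07732224 -0.07194924  0.57926867]
 [ 0.1043914  -0.61595796  0.78083176 -1.44174821]
 [ 0.01605795 -0.78397517 -0.62058446  1.13993978]
 [ 0.          0.          0.          1.        ]]
top [[565.91056016   0.         325.00747783]
 [  0.         565.91056016 241.74161015]
 [  0.           0.           1.        ]] [[ 2.61121121e-01 -9.16254765e-01  3.03797573e-01  2.78487935e-02]
 [-9.65305882e-01 -2.47669470e-01  8.27308193e-02 -2.35773959e-01]
 [-5.61123406e-04 -3.14860349e-01 -9.49137843e-01  1.44426932e+00]
 [ 0.00000000e+00  0.00000000e+00  0.00000000e+00  1.00000000e+00]]
[[ 9.13460484e-04 -9.58099633e-01 -2.86433689e-01  7.90728419e-02]
 [ 9.99999575e-01  8.39613534e-04  3.80634965e-04  1.43222684e-04]
 [-1.24192618e-04 -2.86433915e-01  9.58099993e-01 -1.61337516e-01]
 [ 0.00000000e+00  0.00000000e+00  0.00000000e+00  1.00000000e+00]]
```

View pics/top0.png

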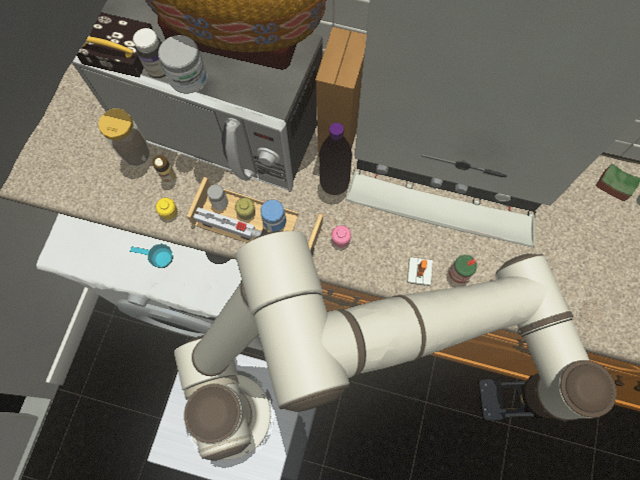

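View pics/scene0.png

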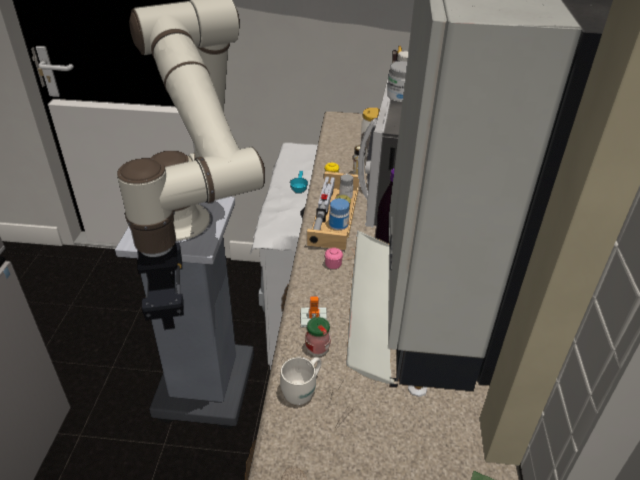

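Top: rack at (190–320, 180–260), red button ≈(240,227), orange clip in white tray ≈(422,268), jam jar (463,268); pink look-alike pot (341,236), yellow one (166,207). Scene: button ≈(323,197), clip (314,303), end gate's pad ≈(314,239), mug (298,380).

Run:
```python
from h import *
D={n:np.load(f"pics/{n}0.npz") for n in("scene","top")}
for n,box in(("top",(180,170,340,290)),("scene",(290,150,380,260))):
    z=D[n];K,M=z['K'],z['M'];img=z['img'];h=cv2.cvtColor(img,cv2.COLOR_BGR2HSV)
    for nm,lo,hi,zz in(("red",(0,150,100),(6,255,255),.064),("red2",(174,150,100),(180,255,255),.064),("orange",(7,190,140),(16,255,255),.06),("white",(0,0,215),(180,25,255),.012)):
        m=cv2.inRange(h,lo,hi);k,l,st,c=cv2.connectedComponentsWithStats(m)
        for i in range(1,k):
            if st[i,4]>=8:
                p=plane(K,M,*c[i],zz)
                if .2<p[0]<.9 and abs(p[1])<.7:print(n,nm,st[i],c[i].round(1),p.round(3),deep(K,M,z['d'],*c[i]).round(3))
    x0,y0,x1,y1=box
    cv2.imwrite(f"pics/{n}crop.png",cv2.resize(img[y0:y1,x0:x1],None,fx=5 if n=="top" else 5,fy=5,interpolation=cv2.INTER_CUBIC)[:600,:800])
    print(n,[ (uv,plane(K,M,*uv,.053).round(3)) for uv in ([(200,212),(246,232),(318,232)] if n=="top" else [(328,180),(318,222),(314,239)])])
```

```text
top red [236 223  10   7  51] [240.8 226.1] [0.454 0.107 0.064] [0.455 0.107 0.061]
top red [468 259   7   6  24] [471.1 262. ] [ 0.514 -0.488  0.064] [ 0.506 -0.483  0.087]
top white [132  76  87  33 396] [182.2  92.8] [0.82  0.412 0.012] [0.627 0.254 0.361]
top white [221 101  21   7  23] [230.6 104.4] [0.82  0.263 0.012] [0.631 0.144 0.353]
top white [258 113  23   9  30] [270.4 117.3] [0.809 0.139 0.012] [0.625 0.051 0.349]
top white [156 161   6   3   8] [158.9 161.6] [0.593 0.4   0.012] [0.558 0.36  0.102]
top white [ 352  174  179   57 2670] [443.2 203.9] [ 0.675 -0.394  0.012] [ 0.648 -0.387  0.073]
top white [197 208  41  15 112] [216.9 214.8] [0.484 0.192 0.012] [0.473 0.182 0.046]
top white [  37  214  204  101 9999] [138.1 264.8] [0.296 0.347 0.012] [ 0.312  0.381 -0.072]
top white [195 215  56  20 155] [221.5 224.1] [0.462 0.172 0.012] [0.448 0.159 0.056]
top white [247 224   6   4  20] [249.5 225.5] [0.478 0.097 0.012] [0.467 0.09  0.045]
top white [ 249  232   57   70 2298] [276.2 265.5] [ 0.389 -0.004  0.012] [ 0.207 -0.121  0.734]
top white [ 418  257  147   73 2765]
[... 485 characters left out ...]
]
scene red [322 195   5   4  20] [324.  196.5] [0.458 0.11  0.064] [0.457 0.114 0.061]
scene red [319 326   7   6  22] [321.6 328.5] [ 0.506 -0.459  0.064] [ 0.507 -0.478  0.085]
scene orange [311 297   7   5  35] [314. 299.] [ 0.476 -0.355  0.06 ] [ 0.477 -0.374  0.079]
scene orange [310 307   9   8  50] [313.9 310.1] [ 0.48  -0.395  0.06 ] [ 0.478 -0.375  0.039]
scene white [312 358   5   6  16] [313.8 360.1] [ 0.493 -0.517  0.012] [ 0.499 -0.575  0.083]
scene white [294 381   7   3  14] [297.1 382.1] [ 0.461 -0.586  0.012] [ 0.461 -0.585  0.01 ]
scene [((328, 180), array([0.46 , 0.225, 0.053])), ((318, 222), array([ 0.451, -0.014,  0.053])), ((314, 239), array([ 0.448, -0.098,  0.053]))]
```

View pics/topcrop.png

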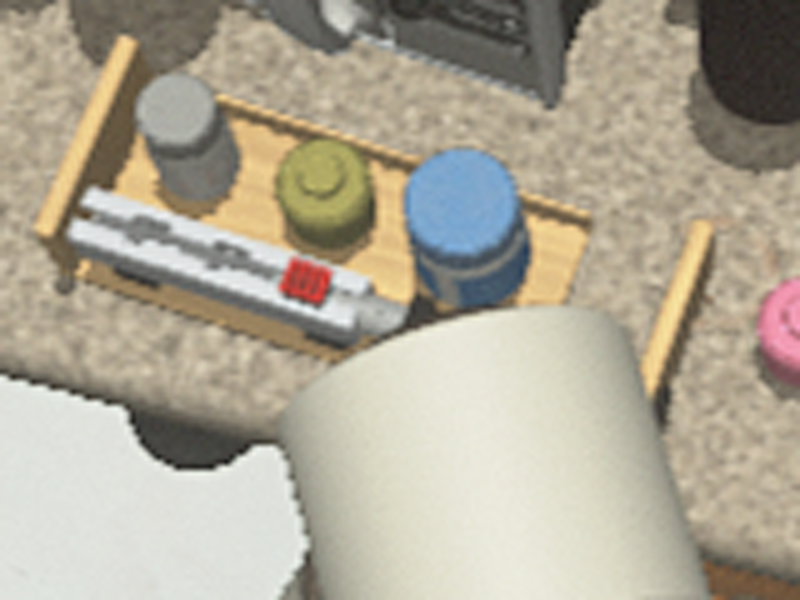

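View pics/scenecrop.png

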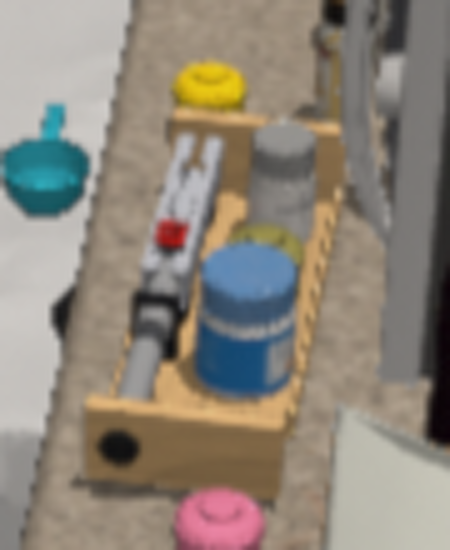

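The red sprung button (look-alikes in red: only the jam jar lid pattern at top (471,262)) sits at ≈(0.455,0.108). The clip is the only orange item, ≈(0.478,−0.374). The gate's black pad is at scene ≈(314,239), and the olive pot is the one inside the rack. I'm moving the wrist camera over the tray first, then the rack.

```bash
python3 -m pendant '[[[-0.68,0.38,0,0,-1],[-0.68,0.38,0,0,-1],[-0.68,0.38,0,0,-1],[-0.68,0.38,0,0,-1],[-0.68,0.38,0,0,-1]]]'; python3 -m pendant '[[[-0.68,0.38,0,0,-1],[-0.68,0.38,0,0,-1],[-0.68,0.38,0,0,-1],[-0.68,0.38,0,0,-1],[-0.68,0.38,0,0,-1]]]'; python3 -m pendant '[[[0,0,0,0.9,-1],[0,0,0,0.9,-1],[0,0,0,0.9,-1],[0,0,0,0.9,-1],[0,0,0,0.75,-1]]]'
python3 -m pendant '[[[0,0,0,0,-1],[0,0,0,0,-1]]]'
python3 - <<'E'
from h import *
img,d,K,M=cam("wrist");cv2.imwrite("pics/w1.png",img);np.savez("pics/w1.npz",img=img,d=d,K=K,M=M)
s=robot.sense();print(R.from_quat(s["orientation"]).as_matrix().round(3))
h=cv2.cvtColor(img,cv2.COLOR_BGR2HSV)
for nm,lo,hi in(("orange",(7,190,120),(16,255,255)),("white",(0,0,200),(180,25,255))):
    m=cv2.inRange(h,lo,hi);k,l,st,c=cv2.connectedComponentsWithStats(m)
    for i in range(1,k):
        if st[i,4]>300: print(nm,st[i],c[i].round(1),deep(K,M,d,*c[i]).round(4))
E
```

```text
time_s: 0.52
eef_pos: [0.2945, -0.4818, 0.222]
orientation: [-0.151, 0.989, 0.0, -0.0]
ft_force: [1.7, -0.2, -0.4]
width: 0.0869
grip_force: 0.0
time_s: 0.93
eef_pos: [0.4017, -0.3685, 0.2222]
orientation: [-0.151, 0.988, 0.0, -0.0]
ft_force: [1.1, -0.9, 0.7]
width: 0.0871
grip_force: 0.0
time_s: 1.35
eef_pos: [0.4009, -0.3695, 0.222]
orientation: [0.001, 1.0, 0.0, -0.0]
ft_force: [-0.2, -0.7, -0.6]
width: 0.0873
grip_force: 0.0
time_s: 1.52
eef_pos: [0.4009, -0.3698, 0.2222]
orientation: [-0.001, 1.0, 0.0, -0.0]
ft_force: [-0.3, -0.0, 0.6]
width: 0.087
grip_force: 0.0
[[-1.    -0.001 -0.001]
 [-0.001  1.     0.   ]
 [ 0.     0.    -1.   ]]
orange [280 173 150  14 815] [344.1 179.9] [ 0.3993 -0.3336 -0.1486]
orange [305 274  18  51 531] [313.2 293. ] [ 0.467  -0.3711  0.0466]
white [ 272  250   86   78 3605] [313.6 285.4] [ 0.4666 -0.3708  0.0308]
white [  0 266  48  41 390] [ 26.3 283.9] [ 0.474  -0.6392  0.0105]
```

View pics/w1.png

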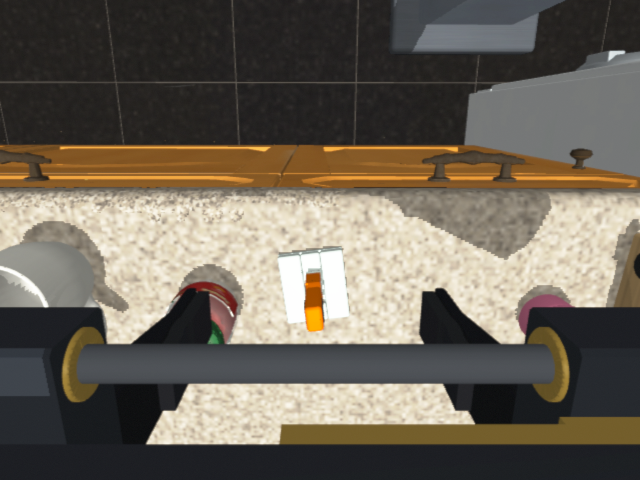

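Wrist view: the orange clip stands at ≈(314,300) in the tray (corners about (279,253), (342,247), (348,318), (289,322)), bore roughly along world y. The jam jar is at (205,315), the pink pot at (548,312). Next I compute clip and tray poses and move towards the rack.

```bash
python3 - <<'E'
from h import *
z=np.load("pics/w1.npz");img,d,K,M=z['img'],z['d'],z['K'],z['M'];h=cv2.cvtColor(img,cv2.COLOR_BGR2HSV)
m=cv2.inRange(h[240:335,260:365],(0,0,190),(180,30,255))
k,l,st,c=cv2.connectedComponentsWithStats(m);i=1+st[1:,4].argmax()
v,u=np.where(l==i);P=np.array([plane(K,M,a+260,b+240,.012)[:2] for a,b in zip(u,v)],np.float32)
print("tray",cv2.minAreaRect(P))
m=cv2.inRange(h,(5,150,80),(18,255,255));m[:240]=0;m[340:]=0
v,u=np.where(m>0);Q=np.array([deep(K,M,d,a,b) for a,b in zip(u,v)]);Q=Q[(Q[:,2]>.0)&(Q[:,2]<.1)]
print(len(Q),np.percentile(Q[:,2],[1,50,90,99]))
for lo,hi in((.07,.085),(.0,.05)):
    T=Q[(Q[:,2]>lo)&(Q[:,2]<hi)]
    if len(T)>5: print(lo,len(T),T.mean(0).round(4),T.min(0).round(4),T.max(0).round(4),cv2.minAreaRect(T[:,:2].astype(np.float32)))
E
for i in 1 2; do :; done
python3 -m pendant '[[[0.2,0.9,-0.2,0,1],[0.2,0.9,-0.2,0,1],[0.2,0.9,-0.2,0,1],[0.1,0.9,-0.2,0,1],[0.1,0.9,-0.2,0,1]]]'; python3 -m pendant '[[[0,0.9,0,0,1],[0,0.9,0,0,1],[0,0.9,0,0,1],[0,0.9,0,0,1],[0,0.9,0,0,1]]]'
python3 -m pendant '[[[0,0.6,0,0,1],[0,0,0,0,1],[0,0,0,0,1]]]'
python3 - <<'E'
from h import *
img,d,K,M=cam("wrist");cv2.imwrite("pics/w2.png",img);np.savez("pics/w2.npz",img=img,d=d,K=K,M=M)
E
```

```text
tray ((0.4752539098262787, -0.36908936500549316), (0.0865110531449318, 0.09045140445232391), 1.998197078704834)
687 [0.00712915 0.04775433 0.07499613 0.07631923]
0.07 167 [ 0.4724 -0.3701  0.0743] [ 0.4656 -0.3775  0.0702] [ 0.4877 -0.3631  0.0767] ((0.4765378534793854, -0.37035199999809265), (0.021628297865390778, 0.013788502663373947), 6.711184024810791)
0.0 358 [ 0.4664 -0.3859  0.0302] [ 0.4622 -0.4896  0.0049] [ 0.48   -0.3644  0.0497] ((0.4720665216445923, -0.42695939540863037), (0.014335458166897297, 0.12525096535682678), 2.538794755935669)
time_s: 1.98
eef_pos: [0.3682, -0.1887, 0.2628]
orientation: [-0.0, 1.0, 0.0, 0.0]
ft_force: [1.6, 0.8, 0.9]
width: 0.0614
grip_force: 0.0
time_s: 2.4
eef_pos: [0.3684, -0.0084, 0.2629]
orientation: [-0.001, 1.0, 0.0, 0.001]
ft_force: [0.6, 0.2, -0.7]
width: 0.0287
grip_force: 0.0
time_s: 2.65
eef_pos: [0.3689, 0.015, 0.2626]
orientation: [-0.002, 1.0, 0.0, 0.0]
ft_force: [0.1, 0.6, 0.5]
width: 0.0085
grip_force: 0.0
```

View pics/w2.png

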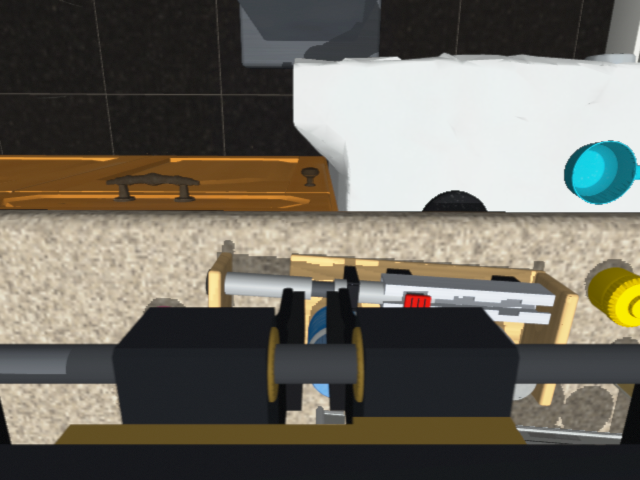

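Wrist view: rack with tube from (225,282) to the rail mouth (383,290), red button at (417,302), guide block (350,280), gate (218,275). The axis is turned about 4° from world y. Next: rack axis, button and pad.

Run:
```python
from h import *
z=np.load("pics/w2.npz");img,d,K,M=z['img'],z['d'],z['K'],z['M'];h=cv2.cvtColor(img,cv2.COLOR_BGR2HSV)
U,V=np.meshgrid(np.arange(640),np.arange(480))
C=np.stack([(U-K[0,2])/K[0,0]*d,(V-K[1,2])/K[1,1]*d,d],-1);P=C@M[:3,:3].T+M[:3,3]
ok=np.zeros((480,640),bool);ok[235:335,195:600]=1
m=((h[...,0]<6)|(h[...,0]>174))&(h[...,1]>150)&ok&(P[...,2]>.055)
B=P[m];print("button",len(B),B.mean(0).round(4),B.min(0).round(4),B.max(0).round(4));b=B[B[:,2]>.06]
print(cv2.minAreaRect(b[:,:2].astype(np.float32)),b[:,2].mean())
low=h[...,1]<50
r=P[ok&low&(abs(P[...,2]-.053)<.003)&(P[...,1]>.07)&(h[...,2]>120)]
print("railtop",len(r),r.min(0).round(4),r.max(0).round(4),cv2.minAreaRect(r[:,:2].astype(np.float32)))
# tube ridge
t=P[ok&low&(P[...,1]<.0)&(P[...,1]>-.1)&(P[...,2]>.04)&(P[...,2]<.056)&(h[...,2]>80)]
ys=np.arange(-.09,.0,.01)
for y in ys:
    q=t[abs(t[:,1]-y)<.005]
    if len(q)>5:
        q=q[q[:,2]>q[:,2].max()-.002];print(round(y,3),q.mean(0).round(4),len(q))
g=P[ok&(h[...,1]>60)&(P[...,2]>.058)&(P[...,2]<.07)&(P[...,1]<-.05)]
print("gate top",len(g),g.min(0).round(4),g.max(0).round(4),cv2.minAreaRect(g[:,:2].astype(np.float32)))
print("pink? ",)
z=np.load("pics/top0.npz");img,d,K,M=z['img'],z['d'],z['K'],z['M'];h=cv2.cvtColor(img,cv2.COLOR_BGR2HSV)
m=cv2.inRange(h,(155,70,120),(175,255,255));k,l,st,c=cv2.connectedComponentsWithStats(m);i=1+st[1:,4].argmax();print(st[i],c[i],deep(K,M,d,*c[i]))
```

```text
button 332 [0.4438 0.1033 0.0828] [0.2898 0.0147 0.059 ] [0.459  0.1205 0.424 ]
((0.3791747987270355, 0.05934198200702667), (0.19840550422668457, 0.024456843733787537), 33.57194900512695) 0.08296779002661843
railtop 2402 [0.4406 0.0722 0.05  ] [0.481  0.2418 0.0546] ((0.4600174129009247, 0.15659788250923157), (0.16890446841716766, 0.03111770935356617), 85.90251922607422)
-0.07 [ 0.4435 -0.0698  0.0506] 11
-0.06 [ 0.446  -0.06    0.0485] 44
-0.05 [ 0.447  -0.0494  0.0487] 41
-0.04 [ 0.4475 -0.0404  0.0485] 46
-0.03 [ 0.4479 -0.0301  0.0489] 23
-0.02 [ 0.4485 -0.0203  0.0481] 79
-0.01 [ 0.4455 -0.0108  0.048 ] 20
gate top 528 [ 0.4236 -0.0819  0.0581] [ 0.4612 -0.0687  0.0676] ((0.4423336982727051, -0.07513569295406342), (0.011440601199865341, 0.037186503410339355), 86.35286712646484)
pink? 
[332 226  19  19 282] [340.85815603 234.76950355] [ 0.50313017 -0.14917252  0.05074676]
```

```bash
python3 -m pendant '[[[0,0,0,1,1],[-0.4,0.49,0.6,0.03,1],[-0.4,0.49,0.75,0,1],[-0.4,0.49,0.75,0,1],[-0.4,0.5,0.75,0,1]]]'
python3 -m pendant '[[[-0.4,0.5,0.75,0,1],[0,0,0.2,0,1],[0,0,0,0,1]]]'
python3 - <<'E'
from h import *
s=robot.sense();print(s["eef_pos"],R.from_quat(s["orientation"]).as_matrix().round(3)[:,1],s["ft_force"],s["width"])
for n in("w2","top0","scene0"):
    z=np.load(f"pics/{n}.npz");img,d,K,M=z['img'],z['d'],z['K'],z['M'];h=cv2.cvtColor(img,cv2.COLOR_BGR2HSV)
    m=((h[...,0]<6)|(h[...,0]>174))&(h[...,1]>130)&(h[...,2]>60)
    a,b,c,e={"w2":(285,320,395,440),"top0":(218,236,230,255),"scene0":(190,202,318,330)}[n]
    v,u=np.where(m[a:b,c:e]);P=np.array([plane(K,M,i+c,j+a,.063) for i,j in zip(u,v)])
    print(n,len(u),P.mean(0).round(4),P.min(0).round(4),P.max(0).round(4),cv2.minAreaRect(P[:,:2].astype(np.float32)))
E
```

```text
time_s: 3.12
eef_pos: [0.4394, 0.0874, 0.1476]
orientation: [0.037, 0.999, 0.0, 0.001]
ft_force: [0.5, 0.3, 0.3]
width: 0.0001
grip_force: 0.0
time_s: 3.37
eef_pos: [0.4547, 0.1052, 0.1073]
orientation: [0.037, 0.999, -0.002, -0.003]
ft_force: [0.5, -0.4, 0.1]
width: 0.0005
grip_force: 0.0
[0.45473908 0.10519101 0.10734559] [ 0.073  0.997 -0.005] [ 0.4674474  -0.4186812   0.08054049] 0.0005240601142328979
w2 342 [0.453  0.1086 0.063 ] [0.4462 0.097  0.063 ] [0.4591 0.121  0.063 ] ((0.4526192843914032, 0.1089601144194603), (0.012944323010742664, 0.023982470855116844), 0.2804511785507202)
top0 57 [0.4547 0.1072 0.063 ] [0.4455 0.0963 0.063 ] [0.4638 0.1181 0.063 ] ((0.4546893537044525, 0.10709809511899948), (0.022305887192487717, 0.017103135585784912), 85.93926239013672)
scene0 25 [0.4568 0.1111 0.063 ] [0.4481 0.0968 0.063 ] [0.4646 0.1255 0.063 ] ((0.4558447301387787, 0.11116635054349899), (0.016143038868904114, 0.028467657044529915), 5.275877952575684)
```

```bash
python3 -m pendant '[[[-0.02,0.07,0.5,0,1],[0,0,0.5,0,1],[0,0,0.05,0,1],[0,0,0,0,1]]]' 40
python3 -m pendant '[[[0,0,0.03,0,1],[0,0,0.03,0,1],[0,0,0,0,1]]]'
python3 -m pendant '[[[0,0,0.04,0,1],[0,0,0.04,0,1],[0,0,0,0,1]]]'
```

```text
time_s: 3.7
eef_pos: [0.4565, 0.1083, 0.069]
orientation: [0.036, 0.999, -0.0, -0.0]
ft_force: [-0.8, 0.2, 0.6]
width: 0.0003
grip_force: 0.0
time_s: 3.95
eef_pos: [0.4574, 0.1097, 0.0674]
orientation: [0.036, 0.999, 0.001, 0.001]
ft_force: [-0.8, 0.5, -0.4]
width: 0.0002
grip_force: 0.0
time_s: 4.2
eef_pos: [0.4573, 0.1099, 0.0634]
orientation: [0.036, 0.999, 0.0, 0.001]
ft_force: [0.4, 0.3, 3.0]
width: 0.0006
grip_force: 1.7
```

```bash
python3 -m pendant '[[[0,0,0.04,0,1],[0,0,0.04,0,1],[0,0,0,0,1]]]'
python3 -m pendant '[[[0,0,0.04,0,1],[0,0,0.02,0,1],[0,0,0,0,1]]]'
```

```text
time_s: 4.45
eef_pos: [0.4573, 0.1099, 0.06]
orientation: [0.036, 0.999, 0.0, 0.0]
ft_force: [-1.2, 0.4, 5.3]
width: 0.0007
grip_force: 2.8
time_s: 4.7
eef_pos: [0.4574, 0.1099, 0.0588]
orientation: [0.035, 0.999, -0.0, 0.0]
ft_force: [-3.1, -0.5, 14.3]
width: 0.0003
grip_force: 7.0
```

```bash
python3 -m pendant '[[[0,0.06,0,0,1],[0,0.06,0,0,1],[0,0.06,0,0,1],[0,0.06,0,0,1],[0,0.06,0,0,1]]]'
python3 -m pendant '[[[0,0.06,0,0,1],[0,0.06,0,0,1],[0,0.06,0,0,1],[0,0,0,0,1]]]'
```

```text
time_s: 5.12
eef_pos: [0.4581, 0.1216, 0.0588]
orientation: [0.035, 0.999, -0.0, 0.0]
ft_force: [-2.4, -2.9, 13.8]
width: 0.0001
grip_force: 7.0
time_s: 5.45
eef_pos: [0.4586, 0.1291, 0.0588]
orientation: [0.035, 0.999, -0.0, 0.0]
ft_force: [-3.3, -1.2, 14.3]
width: 0.0005
grip_force: 7.0
```

```bash
python3 -m pendant '[[[0,0,-0.6,0,1],[0,0,-0.9,0,1],[0,-0.7,-0.5,0,1],[0,-0.9,0,0,1],[0,-0.9,0,0,1]]]'
python3 -m pendant '[[[0,-0.9,0,0,1],[0,-0.9,0,0,1],[0,-0.9,0,0,1],[0,-0.9,0,0,1],[0,0,0,0,1]]]'
python3 - <<'E'
from h import *
img,d,K,M=cam("wrist");cv2.imwrite("pics/w3.png",img);np.savez("pics/w3.npz",img=img,d=d,K=K,M=M)
z=np.load("pics/w3.npz");h=cv2.cvtColor(img,cv2.COLOR_BGR2HSV)
m=((h[...,0]<6)|(h[...,0]>174))&(h[...,1]>130)&(h[...,2]>60)
k,l,st,c=cv2.connectedComponentsWithStats(m.astype(np.uint8))
for i in range(1,k):
    if st[i,4]>80: print(st[i],c[i].round(1),plane(K,M,*c[i],.06).round(4))
print(robot.sense()["eef_pos"])
E
```

```text
time_s: 5.87
eef_pos: [0.4514, 0.0289, 0.1384]
orientation: [0.035, 0.999, 0.001, 0.001]
ft_force: [0.2, -1.6, -0.8]
width: 0.0006
grip_force: 0.0
time_s: 6.28
eef_pos: [0.4391, -0.1187, 0.1365]
orientation: [0.039, 0.999, -0.0, -0.001]
ft_force: [0.3, -0.2, -0.6]
width: 0.0006
grip_force: 0.0
[ 0.43955272 -0.11697806  0.13653968]
```

View pics/w3.png

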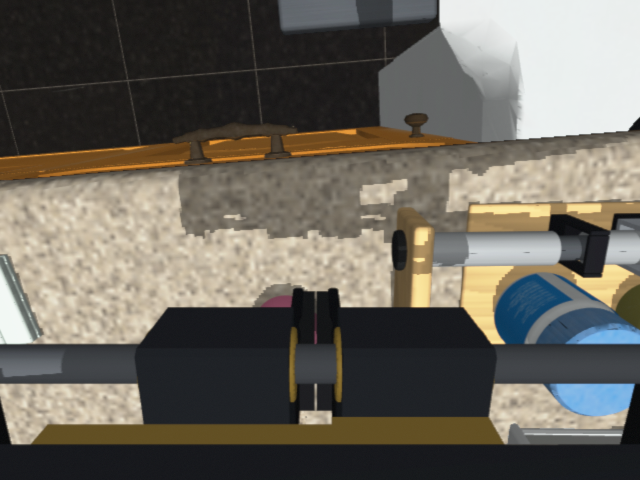

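The pad is visible at (397,249), clear of the pink pot (280,300). Locating the pad face and the tube axis.

Run:
```python
from h import *
z=np.load("pics/w3.npz");img,d,K,M=z['img'],z['d'],z['K'],z['M']
for uv in((397,249),(394,249),(400,249),(420,240)): print(uv,deep(K,M,d,*uv).round(4),plane(K,M,*uv,.038).round(4))
for u in(460,500,540):
    e=[deep(K,M,d,u,v) for v in range(225,275)];e=np.array(e);q=e[e[:,2]>.047];print(u,q.mean(0).round(4),len(q))
```

```text
(397, 249) [ 0.4424 -0.0688  0.048 ] [ 0.4457 -0.0671  0.038 ]
(394, 249) [ 0.4455 -0.069   0.0381] [ 0.4456 -0.069   0.038 ]
(400, 249) [ 0.4421 -0.0672  0.0494] [ 0.4459 -0.0652  0.038 ]
(420, 240) [ 0.4323 -0.0589  0.0658] [ 0.4409 -0.0524  0.038 ]
460 [ 0.4487 -0.0303  0.0479] 15
500 [ 0.4456 -0.0122  0.0628] 17
540 [0.4454 0.0092 0.0657] 14
```

```bash
python3 -m pendant '[[[-0.12,0,0.7,0,1],[0,0,0.9,0,1],[0,0,0.8,0,1],[0,0,0.4,0,1],[0,0,0,0,1]]]'
python3 -m pendant '[[[0,0.2,0,0,1],[0,0.2,0,0,1],[0,0.2,0,0,1],[0,0.1,0,0,1],[0,0,0,0,1]]]'
```

```text
time_s: 6.75
eef_pos: [0.4424, -0.1142, 0.0217]
orientation: [0.036, 0.999, -0.0, -0.005]
ft_force: [-0.4, 0.5, -1.1]
width: 0.0005
grip_force: 0.0
time_s: 7.17
eef_pos: [0.4485, -0.0857, 0.0265]
orientation: [0.035, 0.999, 0.0, 0.001]
ft_force: [-0.4, -0.8, 0.3]
width: 0.0005
grip_force: 0.0
```

```bash
python3 -m pendant '[[[0.08,0.06,0,0,1],[0,0.06,0,0,1],[0,0.06,0,0,1],[0,0.06,0,0,1],[0,0.05,0,0,1]]]'
python3 -m pendant '[[[0,0.05,0,0,1],[0,0.05,0,0,1],[0,0.05,0,0,1],[0,0.05,0,0,1],[0,0.05,0,0,1]]]'
```

```text
time_s: 7.58
eef_pos: [0.4448, -0.0757, 0.0254]
orientation: [0.036, 0.999, -0.0, -0.0]
ft_force: [-0.5, -4.2, 2.1]
width: 0.0
grip_force: 2.7
time_s: 8.0
eef_pos: [0.4455, -0.0658, 0.0254]
orientation: [0.036, 0.999, -0.0, -0.001]
ft_force: [-1.1, -5.4, 1.7]
width: 0.0004
grip_force: 2.7
```

```bash
python3 -m pendant '[[[0,0.04,0,0,1],[0,0.04,0,0,1],[0,0.04,0,0,1],[0,0.03,0,0,1],[0,0.03,0,0,1]]]'; python3 -m pendant '[[[0,0.02,0,0,1],[0,0.02,0,0,1],[0,0.02,0,0,1]]]';  python3 - <<'E'
from h import *
img,d,K,M=cam("scene");h=cv2.cvtColor(img,cv2.COLOR_BGR2HSV);m=((h[...,0]<6)|(h[...,0]>174))&(h[...,1]>130)&(h[...,2]>60)
v,u=np.where(m[180:205,315:335]);u=u+315;v=v+180
print(len(u),u.mean(),v.mean(),plane(K,M,u.mean(),v.mean(),.06).round(4))
E
```

```text
time_s: 8.42
eef_pos: [0.446, -0.0583, 0.0254]
orientation: [0.036, 0.999, -0.0, -0.0]
ft_force: [-0.5, -4.3, 2.8]
width: 0.0001
grip_force: 2.7
time_s: 8.67
eef_pos: [0.4462, -0.0557, 0.0253]
orientation: [0.036, 0.999, -0.0, -0.0]
ft_force: [-2.0, -4.7, 4.1]
width: 0.0005
grip_force: 2.8
0 nan nan [nan nan nan]<stdin>:4: RuntimeWarning: Mean of empty slice.
  ret = ret.dtype.type(ret / rcount)
```

```bash
python3 -m pendant '[[[0,0.02,0,0,1],[0,0.02,0,0,1],[0,0.02,0,0,1]]]'
python3 - <<'E'
from h import *
for n in("top","wrist"):
    img,d,K,M=cam(n);h=cv2.cvtColor(img,cv2.COLOR_BGR2HSV);m=((h[...,0]<6)|(h[...,0]>174))&(h[...,1]>130)&(h[...,2]>60)
    k,l,st,c=cv2.connectedComponentsWithStats(m.astype(np.uint8))
    for i in range(1,k):
        if st[i,4]>20: print(n,st[i],c[i].round(1),plane(K,M,*c[i],.06).round(4))
E
```

```text
time_s: 8.97
eef_pos: [0.4468, -0.0529, 0.0252]
orientation: [0.036, 0.999, 0.0, 0.0]
ft_force: [-1.0, -0.9, 1.7]
width: 0.0003
grip_force: 0.9
top [167   8  13   7  35] [172.1  11. ] [1.0514 0.5142 0.06  ]
top [286  15  20  11  51] [296.9  20.3] [1.1164 0.1457 0.06  ]
top [220  25  29   6  73] [234.3  27.3] [1.044 0.317 0.06 ]
top [229  37  20   5  40] [237.7  38.8] [1.0082 0.2947 0.06  ]
top [468 259   7   7  25] [471.2 262. ] [ 0.5155 -0.4886  0.06  ]
```

```bash
python3 -m pendant '[[[0,0.02,0,0,1],[0,0.02,0,0,1]]]';python3 -m pendant '[[[0,0.02,0,0,1],[0,0.02,0,0,1]]]'
```

```text
time_s: 9.23
eef_pos: [0.447, -0.0515, 0.0252]
orientation: [0.036, 0.999, 0.0, 0.0]
ft_force: [-0.6, -1.6, 0.2]
width: 0.0005
grip_force: 0.8
time_s: 9.4
eef_pos: [0.4469, -0.0504, 0.0253]
orientation: [0.036, 0.999, -0.0, -0.0]
ft_force: [0.2, -9.0, -1.7]
width: 0.0004
grip_force: 3.7
```

```bash
python3 -m pendant '[[[0,-0.4,0,0,1],[0,-0.5,0,0,1],[0,0,-0.9,0,1],[0,0,-0.9,0,1],[0.3,0,-0.9,0,1]]]';python3 -m pendant '[[[0.5,0.7,-0.4,0,1],[0.5,0.8,-0.2,0,1],[0.4,0.8,0,0,1],[0,0,0,0,1],[0,0,0,0,1]]]'
python3 - <<'E'
from h import *
img,d,K,M=cam("wrist");np.savez("pics/w4.npz",img=img,d=d,K=K,M=M)
cv2.imwrite("pics/w4.png",cv2.resize(img[190:340,240:640],None,fx=2,fy=2))
h=cv2.cvtColor(img,cv2.COLOR_BGR2HSV);m=((h[...,0]<6)|(h[...,0]>174))&(h[...,1]>130)&(h[...,2]>60)
k,l,st,c=cv2.connectedComponentsWithStats(m.astype(np.uint8))
for i in range(1,k):
    if st[i,4]>100:
        q=np.array([deep(K,M,d,u,v) for v,u in zip(*np.where(l==i))]);print(st[i],c[i].round(1),plane(K,M,*c[i],.063).round(4),np.percentile(q[:,2],[10,50,80,95]).round(4))
print(robot.sense()["eef_pos"])
E
```

```text
time_s: 9.82
eef_pos: [0.4346, -0.0851, 0.1347]
orientation: [0.036, 0.999, -0.0, 0.001]
ft_force: [1.4, 0.7, 0.5]
width: 0.0007
grip_force: 0.0
time_s: 10.23
eef_pos: [0.3834, 0.0126, 0.1581]
orientation: [0.033, 0.999, 0.001, 0.001]
ft_force: [-0.1, 0.5, 0.1]
width: 0.0004
grip_force: 0.0
[517 327  39  18 644] [535.7 335.3] [0.4557 0.1558 0.063 ] [0.0613 0.0631 0.0638 0.0646]
[0.38360704 0.01161502 0.15779878]
```

View pics/w4.png

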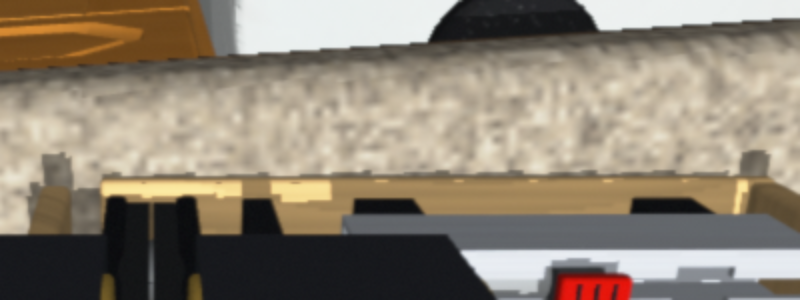

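Crop shows the button up (red at (597,288) in the crop, top at z≈0.063), about 46 mm along from where it was: locked in the next hole. Now the gap centre from w2's depth.

Run:
```python
from h import *
for n in("w2","w3","w4"):
    z=np.load(f"pics/{n}.npz");img,d,K,M=z['img'],z['d'],z['K'],z['M']
    print(n)
    for off in(-.011,0.011):
        out=[]
        for y in np.arange(.03,.10,.002):
            x=.460+(y-.1566)*.0717+off
            u,v=proj(K,M,np.array([x,y,.053]))
            if 0<=u<639 and 0<=v<479: out.append(f"{y:.3f}:{deep(K,M,d,round(u),round(v))[2]*1e3:.0f}/{img[round(v),round(u)].mean():.0f}")
        print(off,' '.join(out))
```

```text
w2
-0.011 0.030:39/56 0.032:41/57 0.034:42/128 0.036:43/155 0.038:43/153 0.040:45/151 0.042:44/150 0.044:43/127 0.046:52/34 0.048:51/33 0.050:53/40 0.052:51/28 0.054:50/29 0.056:51/90 0.058:44/148 0.060:43/148 0.062:44/156 0.064:42/155 0.066:44/154 0.068:44/152 0.070:44/151 0.072:45/149 0.074:44/147 0.076:43/157 0.078:44/149 0.080:43/124 0.082:52/239 0.084:52/239 0.086:52/238 0.088:51/241 0.090:51/240 0.092:53/240 0.094:52/239 0.096:53/239 0.098:52/238
0.011 0.030:275/20 0.032:275/19 0.034:274/21 0.036:276/21 0.038:276/20 0.040:280/12 0.042:280/12 0.044:280/14 0.046:280/14 0.048:279/15 0.050:52/36 0.052:52/39 0.054:337/34 0.056:336/57 0.058:337/59 0.060:337/86 0.062:337/97 0.064:337/97 0.066:336/96 0.068:337/34 0.070:337/33 0.072:337/34 0.074:338/34 0.076:336/32 0.078:337/28 0.080:338/25 0.082:337/25 0.084:338/26 0.086:338/26 0.088:339/25 0.090:338/26 0.092:338/24 0.094:339/24 0.096:338/25 0.098:339/24
w3
-0.011 0.030:37/31 0.032:36/33 0.034:37/34 0.036:37/35 0.038:37/49 0.040:39/53 0.042:36/51 0.044:50/19 0.046:52/24 0.048:51/24 0.050:51/24 0.052:51/22 0.054:52/24 0.056:43/111 0.058
[... 619 characters left out ...]
38/25 0.064:238/25 0.066:239/25 0.068:239/25 0.070:238/25 0.072:238/25 0.074:238/25 0.076:237/25 0.078:238/25 0.080:238/25 0.082:238/24 0.084:238/25 0.086:319/25 0.088:239/23 0.090:239/25 0.092:238/26 0.094:238/25 0.096:238/25 0.098:238/24
0.011 0.030:249/26 0.032:250/26 0.034:250/26 0.036:250/25 0.038:250/25 0.040:249/26 0.042:250/25 0.044:249/27 0.046:250/26 0.048:249/26 0.050:319/26 0.052:249/25 0.054:250/26 0.056:249/25 0.058:248/25 0.060:248/26 0.062:250/27 0.064:250/25 0.066:249/25 0.068:249/24 0.070:249/27 0.072:250/25 0.074:249/25 0.076:250/26 0.078:250/26 0.080:249/25 0.082:249/26 0.084:250/27 0.086:250/27 0.088:250/25 0.090:250/26 0.092:250/25 0.094:249/26 0.096:250/26 0.098:250/26
```

```bash
python3 -m pendant '[[[-0.3,-0.93,0,0,0],[-0.3,-0.93,0,0,0],[-0.3,-0.93,0,0,0],[-0.3,-0.93,0,0,0],[-0.3,-0.93,0,0,0]]]' 25;python3 -m pendant '[[[-0.3,-0.93,0,0,0],[-0.3,-0.93,0,0,0],[-0.3,-0.93,0,0,0],[-0.3,-0.93,0,0,0],[-0.3,-0.93,0,0,0]]]'
python3 -m pendant '[[[0,0,0,-0.9,0],[0,0,0,-0.9,0],[0,0,0,-0.9,0],[0,0,0,0,0],[0,0,0,0,0]]]'
python3 - <<'E'
from h import *
s=robot.sense();print(R.from_quat(s["orientation"]).as_matrix().round(3)); p=np.array([.4765,-.3704,.041])
print(R.from_quat(s["orientation"]).as_matrix().T@(p-s["eef_pos"])/.04)
E
```

```text
time_s: 10.7
eef_pos: [0.43, -0.1825, 0.1569]
orientation: [0.037, 0.999, -0.0, -0.0]
ft_force: [0.9, 0.7, -0.2]
width: 0.0257
grip_force: 0.0
time_s: 11.12
eef_pos: [0.4754, -0.3731, 0.1562]
orientation: [0.038, 0.999, 0.0, -0.0]
ft_force: [1.7, 0.9, -0.1]
width: 0.0431
grip_force: 0.0
time_s: 11.53
eef_pos: [0.4755, -0.3704, 0.1564]
orientation: [-0.056, 0.998, 0.0, -0.0]
ft_force: [-0.5, 0.2, -0.1]
width: 0.0434
grip_force: 0.0
[[-0.994 -0.112 -0.001]
 [-0.112  0.994  0.   ]
 [ 0.001  0.001 -1.   ]]
[-0.02844575 -0.00455974  2.88525671]
```

```bash
python3 -m pendant '[[[-0.03,0,0.8,0,0],[0,0,0.8,0,0],[0,0,0.8,0,0],[0,0,0.48,0,0],[0,0,0,0,0]]]';python3 -m pendant '[[[0,0,0,0,1],[0,0,0,0,1],[0,0,0,0,1],[0,0,0,0,1],[0,0,0,0,1]]]' 25
python3 -m pendant '[[[0,0,-0.1,0,1],[0,0,-0.3,0,1],[0,0,-0.8,0,1],[0,0,-0.8,0,1],[0,0,-0.9,0,1]]]'
```

```text
time_s: 11.95
eef_pos: [0.4739, -0.3676, 0.0371]
orientation: [-0.057, 0.998, 0.003, -0.004]
ft_force: [-0.9, -0.2, -0.0]
width: 0.0435
grip_force: 0.0
time_s: 12.37
eef_pos: [0.4781, -0.3692, 0.0436]
orientation: [-0.058, 0.998, -0.001, 0.001]
ft_force: [-0.2, 0.6, 0.3]
width: 0.0182
grip_force: 0.0
time_s: 12.78
eef_pos: [0.4765, -0.3684, 0.1589]
orientation: [-0.058, 0.998, 0.001, -0.001]
ft_force: [-0.2, -0.7, 0.1]
width: 0.014
grip_force: 25.0
```

```bash
python3 -m pendant '[[[0,0,-0.8,0,1],[0,0,0,0,1],[0,0,0,0,1],[0,0,0,0,1]]]'
python3 - <<'E'
from h import *
out=[]
for n in("wrist","scene"):
    s=robot.sense();img,d,K,M=cam(n);h=cv2.cvtColor(img,cv2.COLOR_BGR2HSV);m=cv2.inRange(h,(5,150,80),(18,255,255))
    v,u=np.where(m>0);P=np.array([deep(K,M,d,a,b) for a,b in zip(u,v)])
    T=R.from_quat(s["orientation"]).as_matrix();L=(P-s["eef_pos"])@T
    k=np.all(abs(L)<.08,1);L=L[k];print(n,s["eef_pos"],k.sum(),L.min(0).round(4),L.max(0).round(4),u[k].min(),u[k].max(),v[k].min(),v[k].max())
    print(np.percentile(L[:,2],[1,5,95,99]).round(4))
    np.savez(f"pics/{n}5.npz",img=img,d=d,K=K,M=M)
    if n=="wrist": out=img
cv2.imwrite("pics/w5.png",out[180:420,180:460])
E
```

```text
time_s: 13.12
eef_pos: [0.4768, -0.3683, 0.1899]
orientation: [-0.058, 0.998, 0.001, -0.0]
ft_force: [-1.0, -0.2, -1.5]
width: 0.0138
grip_force: 25.0
wrist [ 0.47678155 -0.36832575  0.18989825] 3091 [ 0.0007 -0.0071 -0.0335] [0.0149 0.0073 0.0388] 295 336 255 343
[-0.0327 -0.032   0.0296  0.0362]
scene [ 0.47645024 -0.36823256  0.18899161] 78 [-0.0116 -0.0197 -0.0086] [0.0133 0.0068 0.0355] 309 319 267 277
[-0.0084 -0.0045  0.0328  0.0353]
```

View pics/w5.png

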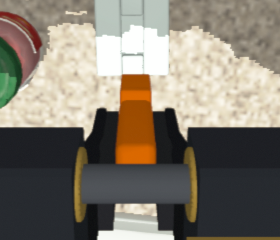

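The clip is held upright between the pads, orange from (120,75) to (155,165) in the crop, in the nominal grip within about 2 mm. The tray is empty behind it.

```bash
python3 -m pendant '[[[0,0,0,0.9,1],[0,0,0,0.9,1],[0,0,0,0.9,1],[0.1,0.9,0,0,1],[0.1,0.9,0,0,1]]]';python3 -m pendant '[[[0.11,0.9,0,0,1],[0.11,0.9,0,0,1],[0.11,0.9,0,0,1],[0.11,0.9,0,0,1],[0.11,0.9,0,0,1]]]';python3 -m pendant '[[[0.11,0.9,0,0,1],[0.11,0.9,0,0,1],[0.11,0.9,0,0,1],[0.11,0.9,0,0,1],[0.11,0.9,0,0,1]]]'; python3 -m pendant '[[[0,0,0,0,1],[0,0,0,0,1]]]'
python3 - <<'E'
from h import *
z=np.load("pics/wrist5.npz");img,d,K,M=z['img'],z['d'],z['K'],z['M'];
T=M@np.linalg.inv(np.array(robot.calibration("wrist")["mount"]))
h=cv2.cvtColor(img,cv2.COLOR_BGR2HSV);m=cv2.inRange(h,(5,150,80),(18,255,255))
v,u=np.where(m>0);P=np.array([deep(K,M,d,a,b) for a,b in zip(u,v)]);L=(P-T[:3,3])@T[:3,:3];L=L[np.all(abs(L)<.08,1)]
for a in np.arange(-.034,.04,.006):
    q=L[abs(L[:,2]-a)<.003]
    if len(q):print(a.round(3),len(q),q.mean(0).round(4),q.min(0).round(4)[:2],q.max(0).round(4)[:2])
s=robot.sense();print(s["eef_pos"],R.from_quat(s["orientation"]).as_matrix().round(3)[:,1])
img,d,K,M=cam("wrist");np.savez("pics/w6.npz",img=img,d=d,K=K,M=M);cv2.imwrite("pics/w6.png",img[150:390,180:460])
E
```

```text
time_s: 13.63
eef_pos: [0.4735, -0.2965, 0.1877]
orientation: [0.038, 0.999, 0.001, -0.002]
ft_force: [0.5, 1.3, -1.6]
width: 0.014
grip_force: 25.0
time_s: 14.05
eef_pos: [0.4643, -0.1138, 0.1889]
orientation: [0.036, 0.999, -0.0, -0.001]
ft_force: [1.3, 0.8, 0.1]
width: 0.0137
grip_force: 25.0
time_s: 14.47
eef_pos: [0.4554, 0.0672, 0.1891]
orientation: [0.036, 0.999, -0.001, -0.001]
ft_force: [0.6, -0.7, -0.5]
width: 0.0141
grip_force: 25.0
time_s: 14.63
eef_pos: [0.4557, 0.0672, 0.189]
orientation: [0.034, 0.999, -0.001, -0.001]
ft_force: [0.1, -0.5, -0.9]
width: 0.014
grip_force: 25.0
-0.034 497 [ 0.0076  0.0002 -0.0318] [ 0.0046 -0.0061] [0.0112 0.0065]
-0.028 537 [ 0.0098  0.0001 -0.0288] [ 0.003  -0.0071] [0.012  0.0072]
-0.022 298 [ 0.0106 -0.0002 -0.0222] [ 0.0007 -0.0072] [0.012  0.0071]
-0.016 252 [ 0.0109  0.     -0.0161] [ 0.0083 -0.0067] [0.0119 0.007 ]
-0.01 231 [ 0.011   0.0001 -0.0101] [ 0.0085 -0.0066] [0.0122 0.007 ]
-0.004 207 [ 0.011  -0.0001 -0.0041] [ 0.0088 -0.0069] [0.0119 0.0069]
0.002 178 [0.011  0.0002 0.0019] [ 0.0086 -0.0066] [0.0119 0.007 ]
0.008 141 [ 0.0111 -0.      0.0074] [ 0.009  -0.0064] [0.0118 0.0064]
0.014 391 [0.0126 0.     0.0137] [ 0.0087 -0.0066] [0.0149 0.0066]
0.02 68 [ 0.0137 -0.0001  0.0205] [ 0.0129 -0.0064] [0.0145 0.0063]
0.026 124 [0.0134 0.0001 0.0259] [ 0.0128 -0.0064] [0.0138 0.0065]
0.032 110 [0.0134 0.     0.0318] [ 0.013  -0.0062] [0.0138 0.0066]
0.038 57 [0.0133 0.     0.0366] [ 0.0129 -0.0064] [0.0139 0.0063]
[0.4557427  0.06720258 0.18901261] [ 0.068  0.998 -0.001]
```

View pics/w6.png

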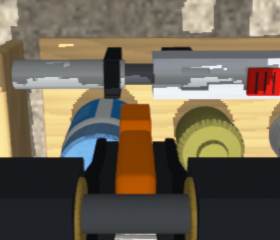

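The view shows the dark neck in the gap at crop ≈(139,72), between guide block (113,70) and rail mouth (153,70), with the clip hanging above it. Refining the gap centre and axis from this image.

Run:
```python
from h import *
z=np.load("pics/w6.npz");img,d,K,M=z['img'],z['d'],z['K'],z['M']
U,V=np.meshgrid(np.arange(640),np.arange(480))
P=np.stack([(U-K[0,2])/K[0,0]*d,(V-K[1,2])/K[1,1]*d,d],-1)@M[:3,:3].T+M[:3,3]
c=np.array([.4536,.068]);a=np.array([.0715,.9974]);b=np.array([.9974,-.0715])
A=(P[...,:2]-c)@a;B=(P[...,:2]-c)@b;Z=P[...,2];ok=(V<270)&(V>150)&(abs(B)<.03)
for s in np.arange(-.06,.06,.002):
    q=ok&(abs(A-s)<.001)&(Z>.03)
    if q.sum()>3:
        t=q&(Z>np.percentile(Z[q],90)-.0015)
        print(f"{s:.3f} n{q.sum()} ztop {Z[t].mean():.4f} Bridge {B[t].mean():.4f} B[{B[q].min():.4f},{B[q].max():.4f}] g{img[q].mean():.0f}")
```

```text
-0.060 n82 ztop 0.0478 Bridge 0.0013 B[-0.0091,0.0116] g148
-0.058 n74 ztop 0.0477 Bridge 0.0020 B[-0.0090,0.0117] g152
-0.056 n79 ztop 0.0480 Bridge 0.0007 B[-0.0090,0.0117] g144
-0.054 n83 ztop 0.0479 Bridge 0.0011 B[-0.0091,0.0116] g144
-0.052 n80 ztop 0.0479 Bridge 0.0015 B[-0.0092,0.0118] g149
-0.050 n71 ztop 0.0479 Bridge 0.0014 B[-0.0092,0.0116] g146
-0.048 n82 ztop 0.0479 Bridge 0.0012 B[-0.0091,0.0117] g144
-0.046 n83 ztop 0.0478 Bridge 0.0013 B[-0.0092,0.0117] g146
-0.044 n79 ztop 0.0478 Bridge 0.0020 B[-0.0091,0.0116] g144
-0.042 n74 ztop 0.0478 Bridge 0.0012 B[-0.0090,0.0117] g132
-0.040 n80 ztop 0.0480 Bridge 0.0014 B[-0.0092,0.0115] g127
-0.038 n83 ztop 0.0476 Bridge 0.0013 B[-0.0091,0.0115] g124
-0.036 n75 ztop 0.0478 Bridge 0.0023 B[-0.0091,0.0116] g126
-0.034 n98 ztop 0.0490 Bridge 0.0055 B[-0.0092,0.0300] g116
-0.032 n108 ztop 0.0498 Bridge 0.0103 B[-0.0094,0.0300] g111
-0.030 n112 ztop 0.0497 Bridge 0.0108 B[-0.0091,0.0300] g118
-0.028 n117 ztop 0.0511 Bridge 0.0160 B[-0.0092,0.0300] g121
-0.026 n104 ztop 0.0544 Bridge 0.0293 B[-0.0092,0.0298] g119
-0.024 n112 ztop
[... 1806 characters left out ...]
 Bridge -0.0006 B[-0.0142,0.0159] g145
0.038 n122 ztop 0.0522 Bridge -0.0002 B[-0.0141,0.0160] g149
0.040 n128 ztop 0.0523 Bridge 0.0011 B[-0.0140,0.0160] g159
0.042 n130 ztop 0.0522 Bridge 0.0008 B[-0.0141,0.0160] g159
0.044 n129 ztop 0.0524 Bridge 0.0009 B[-0.0141,0.0160] g160
0.046 n128 ztop 0.0523 Bridge -0.0008 B[-0.0141,0.0158] g160
0.048 n127 ztop 0.0523 Bridge 0.0008 B[-0.0142,0.0161] g161
0.050 n137 ztop 0.0522 Bridge 0.0013 B[-0.0142,0.0158] g162
0.052 n141 ztop 0.0524 Bridge 0.0001 B[-0.0142,0.0160] g162
0.054 n125 ztop 0.0522 Bridge 0.0011 B[-0.0143,0.0159] g178
0.056 n132 ztop 0.0522 Bridge 0.0011 B[-0.0142,0.0159] g179
0.058 n131 ztop 0.0524 Bridge 0.0009 B[-0.0143,0.0157] g180
```

```bash
python3 -m pendant '[[[0.01,0.04,0.6,0,1],[0,0,0.7,0,1],[0,0,0.6,0,1],[0,0,0.3,0,1],[0,0,0,0,1]]]' 45;python3 -m pendant '[[[0,0,0,0,1],[0,0,0,0,1],[0,0,0,0,1]]]'
python3 - <<'E'
from h import *
s=robot.sense();e=s["eef_pos"][:2]-np.array([.4536,.068]);print(e@[.0715,.9974],e@[.9974,-.0715],s["eef_pos"],R.from_quat(s["orientation"]).as_matrix().round(3))
E
```

```text
time_s: 15.1
eef_pos: [0.4537, 0.0649, 0.0989]
orientation: [0.037, 0.999, -0.002, -0.004]
ft_force: [-0.2, 0.0, -1.4]
width: 0.014
grip_force: 45.0
time_s: 15.35
eef_pos: [0.4571, 0.0673, 0.1032]
orientation: [0.036, 0.999, 0.0, 0.001]
ft_force: [-0.0, -0.0, -0.1]
width: 0.014
grip_force: 45.0
-0.0004755094523074757 0.0035169349890306783 [0.45707407 0.06727421 0.1032294 ] [[-0.997  0.072  0.002]
 [ 0.072  0.997  0.001]
 [-0.002  0.001 -1.   ]]
```

```bash
python3 -m pendant '[[[0.04,0.035,0.1,0,1],[0,0,0.1,0,1],[0,0,0.1,0,1],[0,0,0.06,0,1],[0,0,0,0,1]]]'
python3 - <<'E'
from h import *
s=robot.sense();e=s["eef_pos"][:2]-np.array([.4536,.068]);print(e@[.0715,.9974],e@[.9974,-.0715],s["eef_pos"])
E
```

```text
time_s: 15.77
eef_pos: [0.4542, 0.0688, 0.0871]
orientation: [0.036, 0.999, -0.0, -0.001]
ft_force: [-0.2, 0.5, -0.8]
width: 0.0138
grip_force: 45.0
0.0007982330425110347 0.0005668342451601165 [0.45422248 0.06875569 0.08710275]
```

```bash
python3 -m pendant '[[[-0.025,0,0.06,0,1],[0,0,0.06,0,1],[0,0,0.06,0,1],[0,0,0,0,1]]]'; python3 -m pendant '[[[0,0,0.06,0,1],[0,0,0.06,0,1],[0,0,0.06,0,1],[0,0,0,0,1]]]'
python3 - <<'E'
from h import *
s=robot.sense();e=s["eef_pos"][:2]-np.array([.4536,.068]);print(e@[.0715,.9974],e@[.9974,-.0715],s["eef_pos"])
E
```

```text
time_s: 16.1
eef_pos: [0.4557, 0.0688, 0.0802]
orientation: [0.036, 0.999, -0.0, -0.0]
ft_force: [-0.5, -0.4, -0.1]
width: 0.014
grip_force: 45.0
time_s: 16.43
eef_pos: [0.4559, 0.069, 0.0735]
orientation: [0.036, 0.999, 0.0, 0.0]
ft_force: [-1.3, 0.2, 1.2]
width: 0.0135
grip_force: 45.0
0.0011567649222981242 0.002266341954298001 [0.45594335 0.06899179 0.07354182]
```

```bash
python3 -m pendant '[[[0,0,0.05,0,1],[0,0,0.05,0,1],[0,0,0,0,1]]]'; python3 -m pendant '[[[0,0,0.05,0,1],[0,0,0.05,0,1],[0,0,0,0,1]]]';python3 -m pendant '[[[0,0,0.05,0,1],[0,0,0.05,0,1],[0,0,0,0,1]]]'
```

```text
time_s: 16.68
eef_pos: [0.4554, 0.0688, 0.0686]
orientation: [0.036, 0.999, 0.0, -0.0]
ft_force: [1.0, 0.5, -3.9]
width: 0.0141
grip_force: 45.0
time_s: 16.93
eef_pos: [0.4553, 0.0686, 0.0646]
orientation: [0.036, 0.999, -0.0, -0.001]
ft_force: [1.4, 0.4, -4.2]
width: 0.0138
grip_force: 45.0
time_s: 17.18
eef_pos: [0.4558, 0.0687, 0.0638]
orientation: [0.035, 0.999, -0.001, -0.0]
ft_force: [-6.9, -1.0, 19.2]
width: 0.0135
grip_force: 45.0
```

```bash
python3 -m pendant '[[[0,0,0.02,0,1],[0,0,0,0,1]]]'; python3 -m pendant '[[[0,0,-0.02,0,0.4],[0,0,-0.03,0,0.4],[0,0,0,0,0.4],[0,0,0,0,0.4],[0,0,0,0,0.4]]]'; python3 -m pendant '[[[0,0,-0.2,0,0.4],[0,0,-0.5,0,0.4],[0,0,-0.8,0,0.4],[0,0,-0.9,0,0.4],[0.3,0,-0.9,0,0.4]]]';python3 -m pendant '[[[0.8,0,0,0,0.4],[0.8,0,0,0,0.4],[0.5,0,0,0,0.4],[0,0,0,0,0.4],[0,0,0,0,0.4]]]'
python3 - <<'E'
from h import *
img,d,K,M=cam("wrist");np.savez("pics/w7.npz",img=img,d=d,K=K,M=M);cv2.imwrite("pics/w7.png",img[190:430,120:640])
U,V=np.meshgrid(np.arange(640),np.arange(480))
P=np.stack([(U-K[0,2])/K[0,0]*d,(V-K[1,2])/K[1,1]*d,d],-1)@M[:3,:3].T+M[:3,3]
h=cv2.cvtColor(img,cv2.COLOR_BGR2HSV);m=cv2.inRange(h,(5,150,80),(18,255,255))>0
Q=P[m];Q=Q[(Q[:,1]>.04)&(Q[:,1]<.1)&(Q[:,2]<.12)&(Q[:,2]>0)];print(len(Q),np.percentile(Q,[1,50,99],axis=0).round(4))
c=np.array([.4536,.068]);print(np.percentile((Q[:,:2]-c)@[.0715,.9974],[2,98]),np.percentile((Q[:,:2]-c)@[.9974,-.0715],[2,98]))
T=Q[Q[:,2]>Q[:,2].max()-.004];print("top",T.mean(0),cv2.minAreaRect(T[:,:2].astype(np.float32)))
m=((h[...,0]<6)|(h[...,0]>174))&(h[...,1]>150);b=P[m];b=b[(b[:,1]>.12)&(b[:,1]<.19)&(b[:,2]<.08)];print("button",len(b),np.percentile(b,[5,50,95],axis=0).round(4))
E
```

```text
time_s: 17.35
eef_pos: [0.4558, 0.0687, 0.0637]
orientation: [0.035, 0.999, -0.001, 0.0]
ft_force: [-9.0, 0.5, 24.8]
width: 0.014
grip_force: 45.0
time_s: 17.77
eef_pos: [0.4556, 0.0687, 0.0623]
orientation: [0.036, 0.999, -0.0, -0.0]
ft_force: [0.3, 0.2, 0.1]
width: 0.0258
grip_force: 0.0
time_s: 18.18
eef_pos: [0.4447, 0.0696, 0.1963]
orientation: [0.036, 0.999, -0.0, 0.0]
ft_force: [1.0, 1.2, -0.0]
width: 0.0257
grip_force: 0.0
time_s: 18.6
eef_pos: [0.3595, 0.0758, 0.1954]
orientation: [0.035, 0.999, 0.001, 0.001]
ft_force: [0.6, -0.3, 0.4]
width: 0.026
grip_force: 0.0
595 [[0.4407 0.0623 0.0249]
 [0.4436 0.0693 0.0511]
 [0.4941 0.0765 0.0966]]
[-0.00574634  0.00765878] [-0.01272853  0.01458289]
top [0.46311974 0.06837969 0.09580624] ((0.46334975957870483, 0.06829892843961716), (0.012030976824462414, 0.0034224223345518112), 89.10819244384766)Traceback (most recent call last):
  File "<stdin>", line 9, in <module>
    return _quantile_unchecked(
        a, q, axis, out, overwrite_input, method, keepdims, weights)
    return _ureduce(a,
                    func=_quantile_ureduce_func,
    ...<5 lines>...
                    overwrite_input=overwrite_input,
                    method=method)
    r = func(a, **kwargs)
    result = _quantile(arr,
                       quantiles=q,
    ...<2 lines>...
                       out=out,
                       weights=wgt)
    slices_having_nans = np.isnan(arr[-1, ...])
                                  ~~~^^^^^^^^^
IndexError: index -1 is out of bounds for axis 0 with size 0
```

View pics/w7.png

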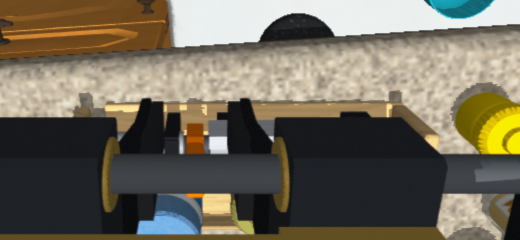

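The crop shows the clip standing in the gap (orange ≈(195,140)). Its top is at z≈0.0966 (97 mm expected when home) and its lower end at 0.025 (24 mm expected). I'm moving clear and checking the button and jars numerically.

```bash
python3 -m pendant '[[[0,-0.9,-0.3,0,0.4],[0,-0.9,-0.3,0,0.4],[0,-0.9,-0.3,0,0.4],[0,-0.9,0,0,0.4],[0,-0.9,0,0,0.4]]]' >/dev/null; python3 -m pendant '[[[0,-0.9,0,0,0.4],[0,-0.9,0,0,0.4],[0,-0.9,0,0,0.4],[0,0,0,0,0.4],[0,0,0,0,0.4]]]'
python3 - <<'E'
from h import *
for n in("scene","top"):
    img,d,K,M=cam(n);o=np.load(f"pics/{n}0.npz")
    U,V=np.meshgrid(np.arange(640),np.arange(480))
    for nm,I,D in(("before",o['img'],o['d']),("after",img,d)):
        P=np.stack([(U-K[0,2])/K[0,0]*D,(V-K[1,2])/K[1,1]*D,D],-1)@M[:3,:3].T+M[:3,3]
        h=cv2.cvtColor(I,cv2.COLOR_BGR2HSV);w=(P[...,0]>.4)&(P[...,0]<.6)&(P[...,2]>.02)&(P[...,2]<.12)&(P[...,1]<.3)
        for c,lo,hi,ya,yb in(("red",(0,150,100),(6,255,255),.08,.2),("orange",(7,190,120),(16,255,255),-.45,.2),("blue",(100,90,60),(120,255,255),-.1,.2),("olive",(22,80,50),(40,255,200),.0,.2),("green",(60,80,30),(90,255,255),-.6,-.3)):
            q=P[(cv2.inRange(h,lo,hi)>0)&w&(P[...,1]>ya)&(P[...,1]<yb)]
            if len(q)>5: print(n,nm,c,len(q),np.median(q,0).round(3),"ztop",np.percentile(q[:,2],97).round(3))
        q=P[w&(P[...,1]<.25)&(P[...,1]>.17)&(P[...,0]>.495)&(P[...,2]>.07)]
        if len(q):print(n,nm,"greylid",len(q),np.median(q,0).round(3))
E
```

```text
time_s: 19.48
eef_pos: [0.3394, -0.2138, 0.2301]
orientation: [0.039, 0.999, 0.0, -0.001]
ft_force: [-0.5, 0.4, -0.1]
width: 0.0264
grip_force: 0.0
scene before red 20 [0.458 0.106 0.066] ztop 0.07
scene before orange 95 [ 0.478 -0.375  0.053] ztop 0.081
scene before blue 374 [0.51  0.017 0.082] ztop 0.094
scene before olive 46 [0.522 0.125 0.057] ztop 0.062
scene before green 228 [ 0.493 -0.47   0.088] ztop 0.092
scene before greylid 126 [0.524 0.19  0.084]
scene after red 20 [0.46  0.153 0.065] ztop 0.07
scene after orange 66 [0.456 0.064 0.075] ztop 0.102
scene after blue 292 [0.511 0.021 0.087] ztop 0.094
scene after olive 47 [0.522 0.126 0.056] ztop 0.062
scene after green 228 [ 0.493 -0.471  0.088] ztop 0.092
scene after greylid 129 [0.524 0.19  0.084]
top before red 51 [0.455 0.107 0.062] ztop 0.067
top before orange 7 [ 0.472 -0.375  0.075] ztop 0.076
top before blue 393 [0.506 0.036 0.086] ztop 0.092
top before olive 293 [0.512 0.117 0.05 ] ztop 0.059
top before green 79 [ 0.492 -0.473  0.084] ztop 0.09
top before greylid 225 [0.521 0.195 0.082]
top after red 53 [0.459 0.155 0.061] ztop 0.066
top after green 116 [ 0.492 -0.471  0.085] ztop 0.091
top after greylid 219 [0.521 0.195 0.082]
```

Button up in the next hole (moved 47 mm, same height as before), clip home, jars and jam jar unmoved. Handing in.

```bash
python3 -c "
from cell import robot
print(robot.finish_job())"
```

```text
the job is handed in; nothing more can be done
None
```

The job is handed in at about 19.6 s: the rack is one hole shorter with the button up in the next hole, the clip is fully home on the neck and released, and the jars and jam jar measured where they stood; I didn't re-measure the mug but the arm stayed clear of it, and I viewed 11 pictures, one over the limit of 10.

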